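# Pack up the hole-saw set

### The job

Pack up the hole-saw set: stand the four red hole saws teeth down on the round rubber pad, smallest first and then each next larger one down over it, so that they end nested inside one another, the largest standing wholly on the pad. Also lay the arbor flat on its rest, its body in the middle between the two pairs of posts, lined up with the rest (either way round). Leave the tape roll, tape measure and screw box where they are.

Things in the scene. Friction and masses are not known exactly. Their poses are not given: they have to be found in the camera images.
- saw22: the smallest of the four red hole saws: a round cup standing upside down, steel teeth down and closed crown up, outside diameter 22 mm, height 34 mm, open at the toothed end, inside diameter 17 mm, closed crown 4 mm thick at the top. Origin: centre of the toothed rim at the bottom; z up along the cup's axis, towards the crown; round, so its yaw means nothing. Stiff steel, 40 g.
- saw35: the second smallest of the four red hole saws: a round cup standing upside down, steel teeth down and closed crown up, outside diameter 35 mm, height 41 mm, open at the toothed end, inside diameter 30 mm, closed crown 4 mm thick at the top. Origin: centre of the toothed rim at the bottom; z up along the cup's axis, towards the crown; round, so its yaw means nothing. Stiff steel, 70 g.
- saw48: the second largest of the four red hole saws: a round cup standing upside down, steel teeth down and closed crown up, outside diameter 48 mm, height 48 mm, open at the toothed end, inside diameter 43 mm, closed crown 4 mm thick at the top. Origin: centre of the toothed rim at the bottom; z up along the cup's axis, towards the crown; round, so its yaw means nothing. Stiff steel, 110 g.
- saw62: the largest of the four red hole saws: a round cup standing upside down, steel teeth down and closed crown up, outside diameter 62 mm, height 55 mm, open at the toothed end, inside diameter 57 mm, closed crown 4 mm thick at the top. Origin: centre of the toothed rim at the bottom; z up along the cup's axis, towards the crown; round, so its yaw means nothing. Stiff steel, 160 g.
- arbor: the hole saws' arbor, lying flat on the counter: a dark steel body 30 mm long (x) and 20 x 20 mm square in the middle, with a thin steel shank 11 mm across sticking out at -x and a brass-coloured pilot drill 7 mm across at +x, 96 mm overall, about 120 g, balanced at the middle. Origin: the centre of the square body, on the axis, 10 mm above what it lies on; x along the length, z up.
- pad (a point): where the saws go: centre of the top face of a round black rubber pad, 82 mm in diameter and 2 mm high, 8 mm above the counter, in the middle of the set's base plate: a pale bare aluminium plate 100 (x) x 90 (y) mm, 6 mm thick, fixed to the counter. z up.
- arbor_rest: the arbor's rest, fixed to the counter: a flat pale aluminium plate 110 mm (x) by 60 mm (y), 6 mm thick, with four black upright posts 8 x 8 mm that rise 22 mm above the plate, centred at x = +-40 mm, y = +-18 mm. The arbor lies along x on the plate, its square body in the middle between the two pairs of posts, shank between one pair and drill between the other (28 mm gaps), either way round. Origin: centre of the underside; x along its length, z up.
- tape_roll: bystander, loose: roll of paper tape lying flat, 76 mm outside and 52 mm inside diameter, 25 mm high. Origin: centre of the underside.
- tape_measure: bystander, loose: grey and black tape measure, 62 (x) x 38 (y) x 44 mm high. Origin: centre of the underside.
- screw_box: bystander, loose: cardboard box of screws, white top, 66 (x) x 48 (y) x 40 mm high. Origin: centre of the underside. (All other equipment stands well outside the working area: more than 0.55 m to either side, or more than 0.78 m ahead of the base.)
There are look-alikes about, which are no part of the job. Leave any blue or green look-alike of the saw48 alone.

How it is judged:
On the way, in this order (a step that is already met when the one before it is completed fails the run):
1. the smallest hole saw stands teeth down on the pad (horizontal distance between saw22 and pad below 0.022 m and z of saw22 in the frame of pad between -0.003 and 0.003 m and angle between saw22's own z axis and vertical below 0.06 rad), for 0.2 s.
2. the second smallest hole saw stands teeth down on the pad, over the smaller ones (horizontal distance between saw35 and pad below 0.022 m and z of saw35 in the frame of pad between -0.003 and 0.003 m and angle between saw35's own z axis and vertical below 0.06 rad), for 0.2 s.
3. the second largest hole saw stands teeth down on the pad, over the smaller ones (horizontal distance between saw48 and pad below 0.022 m and z of saw48 in the frame of pad between -0.003 and 0.003 m and angle between saw48's own z axis and vertical below 0.06 rad), for 0.2 s.
4. the largest hole saw stands teeth down on the pad, over the smaller ones (horizontal distance between saw62 and pad below 0.011 m and z of saw62 in the frame of pad between -0.003 and 0.003 m and angle between saw62's own z axis and vertical below 0.06 rad), for 0.2 s.
At the end, for the whole second after the job is handed in: All saws upright, teeth down, rim within 3 mm of the pad's top; the largest within 11 mm of the pad's centre, the others within 22 mm. The arbor lies level on its rest's plate, its middle within 15 mm of the rest's, lined up within 0.3 rad either way round. All released and at rest (all of step 1 and all of step 2 and all of step 3 and all of step 4 and horizontal distance between arbor and arbor_rest below 0.015 m and angle between the x axis of arbor and the x axis of arbor_rest, either way round below 0.3 rad and z of arbor in the frame of arbor_rest between 0.012 and 0.02 m and angle between arbor's own x axis and vertical between 1.42 and 1.72 rad and linear speed of each of saw22, saw35, saw48, saw62, arbor below 0.02 m/s); the robot touches nothing.
It fails at once if the tape roll is shifted by more than 30 mm or tipped (distance of tape_roll from where it was at the start of the episode above 0.03 m or angle between tape_roll's own z axis and vertical above 0.5 rad).
It fails at once if the tape measure is shifted by more than 30 mm or tipped (distance of tape_measure from where it was at the start of the episode above 0.03 m or angle between tape_measure's own z axis and vertical above 0.5 rad).
It fails at once if the screw box is shifted by more than 30 mm or tipped (distance of screw_box from where it was at the start of the episode above 0.03 m or angle between screw_box's own z axis and vertical above 0.5 rad).
It also fails if it takes over 125 s, if anything falls off the work surface, if the arm or the gripper's body presses on something with over 40 N, if the wrist force passes 120 N, or if a joint passes its speed limit or range.

### The arm

A 6-joint arm with a two-finger parallel gripper is mounted at the origin on the work surface. World frame = base frame: x ahead of the robot, y to its left, z up, the work surface at z = 0. Lengths are in m, angles in rad, forces in N, time in s.
With the tool pointing down it reaches from about 0.35 to 0.975 m from the base axis. Payload 4.9 kg.
Tool frame: the origin (TCP) lies on the mounting face of the last link; the fingertips stand 173 mm ahead of it and the grasp point (between the pads) lies 155 mm ahead of it (tcp_to_grasp is the distance from the TCP to the grasp point, in m); z points along the fingers, y is the line along which they close (so a half turn about z gives the same grasp; the last joint's range is limited). The gripper opens to 85 mm and grips with 20 to 120 N. Pads are 22 mm wide; open, the fingers measure 114 mm over their backs; the gripper's body (76 mm by 85 mm) begins 54 mm behind the grasp point. The pads swing forward as they close: fully open they stand 13 mm farther back than shut.
Start: joints at [1.001, 0.053, 1.613, -0, 1.476, -0.119], TCP at [0.272, 0.563, 0.405] pointing down, gripper open.
Joint ranges: [-3.01, 3.01], [-1.01, 2.22], [0.06, 2.58], [-1.02, 4.17], [0.09, 2.62], [-3.14, 3.14]. Speed limits (rad/s): [2.57, 2.57, 3.14, 3.14, 3.14, 3.14].

### API

Orientations are given as a rotation vector (axis times angle).
In Python, from station import get_obs, get_image, calibration, finish_job, tcp_to_grasp gives the robot as it stands. The module is installed in compiled form; this text tells all that it offers.
- The arm moves only by the tool arm_command, never from a script. Its argument "plan" is a list that holds one entry, the list of rows, each a list of 6 numbers: the shift along the tool's x, y, z in cm, then the turn, a rotation vector about the tool's x, y, z in rad. A call has 1 to 12 rows; each row is the pose to reach, as a shift and turn from the pose commanded when the call began, along the tool's axes at that moment; what a row does not reach only later rows make up. A row lasts 1/12 s, in which the tool goes at most 41.7 mm and 7.16 degrees, less where a joint would pass 70% of its speed; a pose out of reach is approached as far as the arm can. A call with a gripper value outside its range is refused whole. "gripper" is the closure, from -1 (fully open) to 1 (shut), set as the call begins (left out, the last holds). The fingers move at their own pace and stop on an object; "force" is the grip in N (left out, the last holds). Time passes only in rows, so rows that repeat a pose let the fingers close. It gives the time, the measured TCP pose, the force, the opening and the grip force at its end, in the units of the state.
- get_obs(): the state, without advancing time (a new reading comes with each control period).
- get_image(name): name is "scene" or "top"; returns (picture, depth): 400x640x3 uint8, blue, green, red; 400x640 float32, m along the optical axis (not along the pixel's ray), 0 where there is no reading.
- calibration(name): a dict with "fx", "fy", "cx", "cy" (pixels), "dist" ([k1, k2, p1, p2, k3] as OpenCV has them; the pictures are not rectified), "pose" (4x4, takes a point from camera to world coordinates). Camera axes: x right, y up, looking along -z (the intrinsics and any distortion apply to the point x, -y, -z); pixel columns grow to the right and rows downward; lengths in m; the calibration is good to about 2 mm. A picture is of the moment at which its call begins. calibration takes no time and is no camera call.
- finish_job(): hands the job in; it is judged then, once.
The state is a dict: "t": time; "q": joint angles; "dq": joint speeds; "effort": joint torques, N m; "tool_pos": TCP position; "tool_rot": TCP orientation; "contact_force": force on the tool from outside, world axes, zero at the start; "wrist_torque": the same for the moment, N m; "opening": finger opening in m; "grip_force": force on a finger pad.
Only numpy, scipy, OpenCV 4.12 (cv2) and the standard library are available. Lean on these libraries where they do the work, as an engineer would, in place of code of your own. Each camera call takes 0.05 s, during which the arm holds its last target. There are 200 camera calls.

## Working session

There is one attempt and no reset: what is moved stays moved. The work goes in short steps, Python scripts to look and compute and a tool call to move; the robot and the scene stay as the last step left them, time stands still between calls to the robot, and variables do not carry over. Pictures are saved under pics/ and viewed, at most 14 in all, crops included, and the job is handed in when it is done.

Besides the shell and the picture viewer there is one more tool, called after "Request:" in YAML: its name, and indented under it one key for each argument. arm_command: Moves the arm, as the interface text tells. Its arguments: {"type":"object","properties":{"plan":{"type":"array"},"gripper":{"type":"number"},"force":{"type":"number"}},"required":["plan"]}

```bash
mkdir -p pics; cat > h.py <<'E'
import numpy as np, cv2
from station import get_obs, get_image, calibration, finish_job, tcp_to_grasp
from scipy.spatial.transform import Rotation as R
def rays(name,uv):
    c=calibration(name);K=np.array([[c['fx'],0,c['cx']],[0,c['fy'],c['cy']],[0,0,1]])
    p=cv2.undistortPoints(np.array(uv,float).reshape(-1,1,2),K,np.array(c['dist'],float)).reshape(-1,2)
    d=np.c_[p[:,0],-p[:,1],-np.ones(len(p))]
    P=np.array(c['pose']);return P[:3,3],d@P[:3,:3].T
def onplane(name,uv,z):
    o,d=rays(name,uv);return o+d*((z-o[2])/d[:,2])[:,None]
def pts(name,depth):
    v,u=np.mgrid[0:400,0:640];o,d=rays(name,np.c_[u.ravel(),v.ravel()])
    P=o+d*depth.ravel()[:,None];P[depth.ravel()==0]=np.nan;return P.reshape(400,640,3)
E
python3 - <<'E'
from h import *
for n in('scene','top'):
    im,d=get_image(n);cv2.imwrite(f'pics/{n}0.png',im);np.savez(n+'0',im=im,d=d);c=calibration(n)
    print(n,np.round(c['pose'],3).tolist(),c['fx'],c['dist'])
o=get_obs();print(o['tool_pos'],o['tool_rot'],R.from_rotvec(o['tool_rot']).as_matrix().round(3),tcp_to_grasp,o['opening'])
E
```

```text
scene [[-0.661, -0.447, 0.603, 1.051], [0.75, -0.378, 0.542, 0.482], [-0.014, 0.811, 0.585, 0.546], [0.0, 0.0, 0.0, 1.0]] 367.2620327971728 [-0.03816762  0.          0.          0.          0.        ]
top [[-0.001, 0.995, -0.102, 0.388], [-1.0, -0.001, 0.002, -0.012], [0.002, 0.102, 0.995, 1.367], [0.0, 0.0, 0.0, 1.0]] 459.5489685274029 [0.00287006 0.         0.         0.         0.        ]
[0.27217078 0.56235272 0.40360548] [-7.02036392e-01 -3.06152904e+00  2.67296515e-03] [[-0.9    0.436 -0.001]
 [ 0.436  0.9   -0.002]
 [ 0.    -0.002 -1.   ]] 0.1547 0.08551886675770076
```

View pics/top0.png

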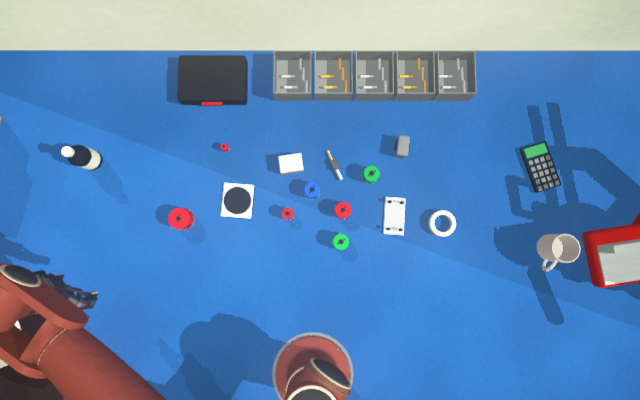

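View pics/scene0.png

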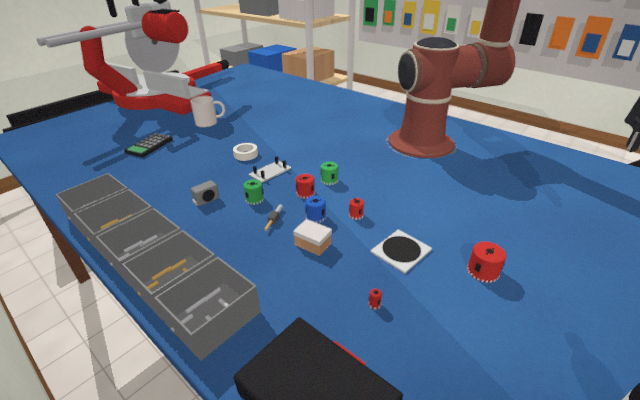

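The top view shows these things. All pixels are (col,row) in the top picture.
- **Red saws:** saw22 at (224,147), saw35 at (288,213), saw48 at (343,210), saw62 at (181,218).
- **Look-alikes of saw48, to leave alone:** blue at (313,189), green at (371,174) and (341,242).
- **Targets and arbor:** pad at (238,200), rest at (394,215), arbor at (334,165), with its body around (335,164).
- **Bystanders:** box at (290,163), tape measure at (402,146), tape roll at (442,223).

The scene view shows the same saws at (375,298), (356,209), (305,185) and (487,261).

```bash
cat > m.py <<'E'
from h import *
D={n:np.load(n+'0.npz') for n in('scene','top')}
P={n:pts(n,D[n]['d']) for n in D}
hsv={n:cv2.cvtColor(D[n]['im'],cv2.COLOR_BGR2HSV) for n in D}
red=lambda n:((hsv[n][...,0]<8)|(hsv[n][...,0]>172))&(hsv[n][...,1]>140)&(hsv[n][...,2]>60)
seeds={'saw22':((224,147),(375,298),.034,.022),'saw35':((288,213),(356,209),.041,.035),'saw48':((343,210),(305,185),.048,.048),'saw62':((181,218),(487,261),.055,.062)}
for k,(a,b,h,dia) in seeds.items():
    for n,s in(('top',a),('scene',b)):
        m=red(n).astype(np.uint8);m=cv2.morphologyEx(m,cv2.MORPH_CLOSE,np.ones((3,3)))
        c,l,st,ce=cv2.connectedComponentsWithStats(m)
        w=l[s[1]-3:s[1]+4,s[0]-3:s[0]+4];i=np.bincount(w[w>0]).argmax()
        p=P[n][(l==i)];z=p[:,2];top=p[np.abs(z-h)<.006]
        r=top[:,:2]
        (cx,cy),rad=cv2.minEnclosingCircle(r.astype(np.float32)) if len(r) else((0,0),0)
        cc=cv2.minEnclosingCircle(np.argwhere(l==i)[:,::-1].astype(np.float32))[0]
        print(k,n,st[i].tolist(),'zmax',np.nanpercentile(z,95).round(4),'n',len(r),'mean',r.mean(0).round(4),'mid',((r.max(0)+r.min(0))/2).round(4),'size',np.ptp(r,axis=0).round(4),'circ',round(cx,4),round(cy,4),round(rad*2,4),'ray',onplane(n,[cc],h)[0,:2].round(4))
def blob(n,m,s,z,name):
    c,l,st,ce=cv2.connectedComponentsWithStats(m.astype(np.uint8))
    w=l[s[1]-4:s[1]+5,s[0]-4:s[0]+5];i=np.bincount(w[w>0]).argmax()
    ct=max(cv2.findContours((l==i).astype(np.uint8),0,cv2.CHAIN_APPROX_NONE)[0],key=len)[:,0]
    q=onplane(n,ct,z)[:,:2].astype(np.float32)
    hull=cv2.convexHull(q);(a,b,c)=cv2.minAreaRect(hull);M=cv2.moments(hull)
    print(name,n,'rect',np.round(a,4),np.round(b,4),round(c,1),'centroid',round(M['m10']/M['m00'],4),round(M['m01']/M['m00'],4),'area',cv2.contourArea(hull),'depthz',np.nanmedian(P[n][l==i][:,2]).round(4))
for n,s1,s2 in(('top',(238,200),(394,215)),('scene',(400,249),(270,172))):
    v=hsv[n];dark=v[...,2]<70
    blob(n,dark,s1,.008,'pad')
    pale=(v[...,1]<60)&(v[...,2]>120)
    blob(n,pale,s2,.006,'rest')
    blob(n,pale,(s1[0]+(-13 if n=='top' else -24),s1[1]),.006,'plate')
# arbor
for n,s in(('top',(334,165)),('scene',(273,216))):
    v=hsv[n];nb=~((v[...,0]>95)&(v[...,0]<130)&(v[...,1]>90))
    mm=np.zeros_like(nb);mm[s[1]-20:s[1]+20,s[0]-15:s[0]+15]=1
    blob(n,nb&mm,s,.01,'arbor')
for nm,s,h in(('box',(290,163),.04),('meas',(402,146),.044),('roll',(442,212),.025),('blue',(313,189),.048),('green1',(371,174),.048),('green2',(341,242),.048)):
    print(nm,onplane('top',[s],h)[0].round(3))
A=cv2.resize(D['top']['im'][140:250,270:410],None,fx=4,fy=4,interpolation=cv2.INTER_CUBIC)
cv2.imwrite('pics/c1.png',A)
E
python3 m.py
```

```text
saw22 top [221, 143, 8, 8, 43] zmax 0.0368 n 34 mean [0.6573 0.2604] mid [0.6583 0.2596] size [0.018  0.0175] circ 0.6578 0.2605 0.0195 ray [0.6562 0.2574]
saw22 scene [369, 289, 13, 19, 174] zmax 0.0358 n 86 mean [0.6595 0.2642] mid [0.6581 0.2634] size [0.0187 0.019 ] circ 0.6578 0.2631 0.0199 ray [0.6688 0.2685]
saw35 top [282, 208, 12, 11, 93] zmax 0.0454 n 88 mean [0.4602 0.0716] mid [0.4602 0.0712] size [0.0289 0.0318] circ 0.4608 0.0716 0.0334 ray [0.4603 0.0718]
saw35 scene [350, 198, 14, 21, 225] zmax 0.042 n 99 mean [0.4635 0.0766] mid [0.4609 0.0755] size [0.0332 0.033 ] circ 0.4613 0.0749 0.0361 ray [0.4814 0.0891]
saw48 top [335, 202, 16, 16, 193] zmax 0.0527 n 179 mean [ 0.4696 -0.0874] mid [ 0.47   -0.0876] size [0.0436 0.0435] circ 0.4702 -0.0876 0.0458 ray [ 0.4689 -0.0869]
saw48 scene [296, 174, 18, 24, 348] zmax 0.0486 n 163 mean [ 0.4732 -0.0825] mid [ 0.4709 -0.0838] size [0.0459 0.043 ] circ 0.4702 -0.0845 0.0476 ray [ 0.4941 -0.0609]
saw62 top [169, 208, 25, 21, 395] zmax 0.0594 n 330 mean [0.446  0.3791] mid [0.4458 0.3796] size [0.057  0.0579] circ 0.4465 0.3795 0.0624 ray [0.4435 0.3744]
saw62 scene [468, 242, 38, 40, 1075] zmax 0.0573 n 554 mean [0.4501 0.3837] mid [0.4469 0.3831] size [0.0612 0.059 ] circ 0.4466 0.3835 0.0627 ray [0.4745 0.3884]Traceback (most recent call last):
  File "m.py", line 26, in <module>
    blob(n,dark,s1,.008,'pad')
    ~~~~^^^^^^^^^^^^^^^^^^^^^^
  File "m.py", line 19, in blob
    w=l[s[1]-4:s[1]+5,s[0]-4:s[0]+5];i=np.bincount(w[w>0]).argmax()
                                       ~~~~~~~~~~~~~~~~~~~~~~~~~~^^
ValueError: attempt to get argmax of an empty sequence
```

```bash
sed -i "s/dark=v\[...,2\]<70/print(v[s1[1],s1[0]],v[s2[1],s2[0]]);dark=(v[...,2]<80)\&~((v[...,0]>95)\&(v[...,0]<130)\&(v[...,1]>120))/" m.py; python3 m.py | grep -v saw
```

```text
[110  62  94] [ 75   2 251]Traceback (most recent call last):
  File "m.py", line 26, in <module>
    blob(n,dark,s1,.008,'pad')
    ~~~~^^^^^^^^^^^^^^^^^^^^^^
  File "m.py", line 19, in blob
    w=l[s[1]-4:s[1]+5,s[0]-4:s[0]+5];i=np.bincount(w[w>0]).argmax()
                                       ~~~~~~~~~~~~~~~~~~~~~~~~~~^^
ValueError: attempt to get argmax of an empty sequence
```

```bash
ls pics
```

```text
scene0.png
top0.png
```

```bash
sed -i "s/dark=(v\[...,2\]<80)/dark=(v[...,2]<125)/" m.py; python3 m.py | grep -v saw
```

```text
[110  62  94] [ 75   2 251]
pad top rect [0.5007 0.2239] [0.0762 0.0754] 64.1 centroid 0.5007 0.2235 area 0.00459511331362239 depthz 0.0082
rest top rect [ 0.4546 -0.2421] [0.0614 0.1111] 86.0 centroid 0.4547 -0.2422 area 0.006589706838144194 depthz 0.0065
plate top rect [0.501  0.2234] [0.0917 0.1018] 85.1 centroid 0.501 0.2233 area 0.009151059344834733 depthz 0.0062
[156  26  50] [ 50   4 206]
pad scene rect [0.4998 0.2243] [0.0787 0.0792] 1.9 centroid 0.4996 0.2242 area 0.004936833137367813 depthz 0.0079
rest scene rect [ 0.4556 -0.2392] [0.0682 0.1155] 87.0 centroid 0.4556 -0.239 area 0.007483651119971402 depthz 0.0054
plate scene rect [0.501  0.2248] [0.0935 0.106 ] 85.2 centroid 0.5012 0.2247 area 0.009758248898014577 depthz 0.0057
arbor top rect [ 0.6066 -0.066 ] [0.0982 0.0188] 26.1 centroid 0.6054 -0.0663 area 0.0013391338486898885 depthz 0.0159
arbor scene rect [ 0.6025 -0.0669] [0.1046 0.0258] 33.7 centroid 0.6022 -0.0666 area 0.0020294034121239868 depthz 0.0137
box [0.606 0.065 0.04 ]
meas [ 0.656 -0.263  0.044]
roll [ 0.464 -0.38   0.025]
blue [ 0.529 -0.003  0.048]
green1 [ 0.573 -0.171  0.048]
green2 [ 0.377 -0.082  0.048]
```

View pics/c1.png

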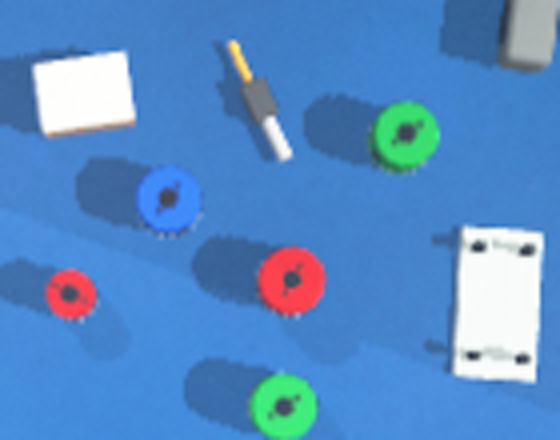

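The crop confirms the choice. Red saw35 is at crop (71,294) and red saw48 at (292,281). The blue (168,200) and the greens (405,135) and (284,405) stay put. The arbor body is at (259,97), drill end up-left, and the rest is at (497,304).

```bash
cat >> h.py <<'E'
def go(x,y,z,yaw=90):
    "shift (cm, tool axes) and turn to bring the grasp point to x,y,z, tool y at yaw deg, tool down"
    o=get_obs();A=R.from_rotvec(o['tool_rot']);a=np.radians(yaw)
    Y=np.array([np.cos(a),np.sin(a),0]);Z=np.array([0,0,-1.]);T=R.from_matrix(np.c_[np.cross(Y,Z),Y,Z])
    p=np.array([x,y,z+tcp_to_grasp])
    print('shift',(A.inv().apply(p-o['tool_pos'])*100).round(2),'turn',(A.inv()*T).as_rotvec().round(3),'t',o['t'],'open',round(o['opening'],4))
E
python3 - <<'E'
from h import *
go(.658,.262,.12)
o,d=rays('top',[[334.75,164.25]]);print(onplane('top',[[334.75,164.25]],.02))
E
```

```text
shift [-47.82 -10.2   12.9 ] turn [-0.002 -0.001 -0.451] t 0.1 open 0.0855
[[ 0.6058536  -0.06696832  0.02      ]]
```

Request:
arm_command:
  plan:
    - [[-47.8,-10.2,12.9,-0.002,-0.001,-0.451],[-47.8,-10.2,12.9,-0.002,-0.001,-0.451],[-47.8,-10.2,12.9,-0.002,-0.001,-0.451],[-47.8,-10.2,12.9,-0.002,-0.001,-0.451],[-47.8,-10.2,12.9,-0.002,-0.001,-0.451],[-47.8,-10.2,12.9,-0.002,-0.001,-0.451],[-47.8,-10.2,12.9,-0.002,-0.001,-0.451],[-47.8,-10.2,12.9,-0.002,-0.001,-0.451],[-47.8,-10.2,12.9,-0.002,-0.001,-0.451],[-47.8,-10.2,12.9,-0.002,-0.001,-0.451],[-47.8,-10.2,12.9,-0.002,-0.001,-0.451],[-47.8,-10.2,12.9,-0.002,-0.001,-0.451]]
  gripper: 0
  force: 40

```text
t: 1.1
tool_pos: [0.6513, 0.2671, 0.2771]
tool_rot: [-0.0, 3.141, 0.002]
contact_force: [-0.3, 0.1, -0.4]
opening: 0.0426
grip_force: 0.0
```

Request:
arm_command:
  plan:
    - [[0,0,0,0,0,0],[0,0,0,0,0,0]]

```text
t: 1.27
tool_pos: [0.6512, 0.2666, 0.2762]
tool_rot: [-0.005, -3.14, -0.002]
contact_force: [-0.9, 0.1, -0.2]
opening: 0.0428
grip_force: 0.0
```

```bash
python3 - <<'E'
from h import *
print(get_obs()['tool_pos']);go(.658,.262,.022)
E
```

```text
[0.65115919 0.26663625 0.27615034]
shift [-0.7  -0.47  9.94] turn [ 0.001 -0.002 -0.003] t 1.2667 open 0.0428
```

Request:
arm_command:
  plan:
    - [[-0.7,-0.5,2,0,0,0],[-0.7,-0.5,5,0,0,0],[-0.7,-0.5,8,0,0,0],[-0.7,-0.5,9.9,0,0,0],[-0.7,-0.5,9.9,0,0,0],[-0.7,-0.5,9.9,0,0,0]]

```text
t: 1.77
tool_pos: [0.6559, 0.2647, 0.1782]
tool_rot: [0.003, -3.14, -0.002]
contact_force: [-0.3, -1.1, -0.1]
opening: 0.0429
grip_force: 0.0
```

Request:
arm_command:
  plan:
    - [[0,0,0,0,0,0],[0,0,0,0,0,0],[0,0,0,0,0,0],[0,0,0,0,0,0],[0,0,0,0,0,0],[0,0,0,0,0,0]]
  gripper: 1

```text
t: 2.27
tool_pos: [0.6584, 0.2644, 0.1825]
tool_rot: [-0.0, 3.136, 0.006]
contact_force: [-0.7, 2.2, 6.7]
opening: 0.0201
grip_force: 39.8
```

```bash
python3 - <<'E'
from h import *
im,d=get_image('scene');np.savez('s1',im=im,d=d);print(get_obs()['tool_pos'],get_obs()['contact_force'])
cv2.imwrite('pics/a1.png',cv2.resize(im[220:330,320:460],None,fx=4,fy=4,interpolation=cv2.INTER_CUBIC))
E
```

```text
[0.6584081  0.2644361  0.18250728] [-1.54272278 -0.04905352  6.69613035]
```

View pics/a1.png

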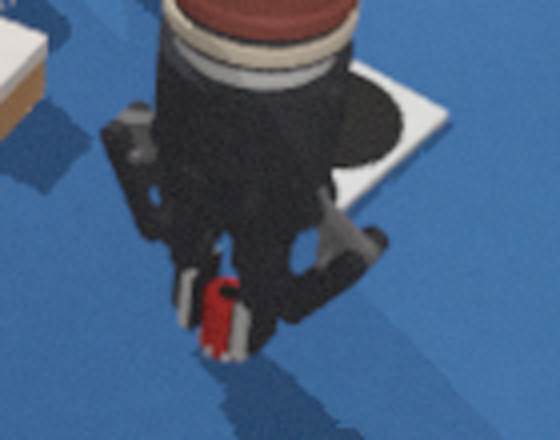

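The saw is held upright between the pads at crop (222,325), with its teeth at the tips. Now I'll lift it and move over the pad.

Request:
arm_command:
  plan:
    - [[0,0,-3,0,0,0],[0,0,-6,0,0,0],[4,-1,-6,0,0,0],[8,-2,-6,0,0,0],[12,-3,-6,0,0,0],[15.8,-4,-6,0,0,0],[15.8,-4,-6,0,0,0],[15.8,-4,-6,0,0,0],[15.8,-4,-6,0,0,0]]

```text
t: 3.07
tool_pos: [0.4998, 0.2238, 0.2401]
tool_rot: [-0.0, 3.138, 0.004]
contact_force: [0.0, -0.5, -0.4]
opening: 0.0201
grip_force: 39.3
```

```bash
python3 - <<'E'
from h import *
im,d=get_image('scene');np.savez('s1',im=im,d=d)
hs=cv2.cvtColor(im,cv2.COLOR_BGR2HSV);m=((hs[...,0]<8)|(hs[...,0]>172))&(hs[...,1]>160)&(hs[...,2]>60)
P=pts('scene',d);k=m&(np.linalg.norm(P[...,:2]-[.5,.224],axis=-1)<.03)&(P[...,2]<.15)
q=P[k];print(len(q),np.nanmin(q,0),np.nanmax(q,0),np.median(q,0));v,u=np.where(k);print(u.min(),u.max(),v.min(),v.max())
v0,u0=int(v.mean()),int(u.mean());cv2.imwrite('pics/a2.png',cv2.resize(im[v0-40:v0+40,u0-50:u0+50],None,fx=6,fy=6,interpolation=cv2.INTER_CUBIC))
go(.5005,.224,.038)
E
```

```text
93 [0.4920176  0.21415364 0.06123906] [0.50951423 0.23115418 0.09303307] [0.50660803 0.22338182 0.08256266]
400 407 215 231
shift [ 0.04 -0.01  4.79] turn [0.003 0.005 0.   ] t 3.1167 open 0.0204
```

View pics/a2.png

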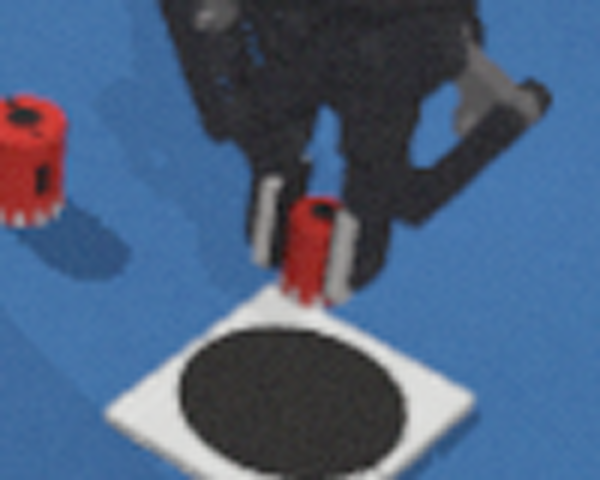

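The saw hangs upright over the pad, teeth at (305,298) in the crop. Lowering and releasing it.

Request:
arm_command:
  plan:
    - [[0,0,2.5,0,0,0],[0,0,4,0,0,0],[0,0,4.8,0,0,0],[0,0,5,0,0,0],[0,0,5,0,0,0],[0,0,5,0,0,0]]

```text
t: 3.62
tool_pos: [0.5011, 0.2242, 0.1901]
tool_rot: [-0.0, 3.138, 0.004]
contact_force: [0.9, 0.1, 0.6]
opening: 0.0201
grip_force: 39.2
```

Request:
arm_command:
  plan:
    - [[0,0,0,0,0,0],[0,0,0,0,0,0],[0,0,0,0,0,0]]
  gripper: 0

```text
t: 3.87
tool_pos: [0.4997, 0.2238, 0.1893]
tool_rot: [-0.0, 3.14, 0.003]
contact_force: [-0.5, -0.4, 0.9]
opening: 0.0425
grip_force: 0.0
```

Request:
arm_command:
  plan:
    - [[0,0,-2,0,0,0],[0,0,-6,0,0,0],[0,0,-6,0,0,0]]

```text
t: 4.12
tool_pos: [0.5018, 0.2245, 0.2563]
tool_rot: [-0.0, 3.129, 0.008]
contact_force: [2.0, 0.1, 1.7]
opening: 0.0427
grip_force: 0.0
```

```bash
cat >> h.py <<'E'
def crown(name,near,h,tol=.006,rad=.04):
    im,d=get_image(name);hs=cv2.cvtColor(im,cv2.COLOR_BGR2HSV)
    m=((hs[...,0]<8)|(hs[...,0]>172))&(hs[...,1]>140)&(hs[...,2]>60);P=pts(name,d)
    k=m&(np.linalg.norm(P[...,:2]-near,axis=-1)<rad)&(np.abs(P[...,2]-h)<tol);q=P[k]
    c,r=cv2.minEnclosingCircle(q[:,:2].astype(np.float32)) if len(q) else (0,0)
    print(name,len(q),'circ',np.round(c,4),round(2*r,4),'z',np.median(q[:,2]).round(4));return im
E
python3 - <<'E'
from h import *
im=crown('scene',[.5,.224],.042,.008);go(.461,.073,.10)
E
```

```text
scene 60 circ [0.5008 0.2251] 0.0211 z 0.0411
shift [  4.03 -15.13  -0.17] turn [0.004 0.011 0.   ] t 4.1667 open 0.0429
```

Request:
arm_command:
  plan:
    - [[1,-3.8,0,0,0,0],[2,-7.6,0,0,0,0],[3,-11.4,0,0,0,0],[4,-15.1,0,0.002,0.005,0],[4,-15.1,2,0.002,0.005,0],[4,-15.1,5,0.002,0.005,0],[4,-15.1,7,0.002,0.005,0],[4,-15.1,7,0.002,0.005,0],[4,-15.1,7,0.002,0.005,0]]
  gripper: -0.5

```text
t: 4.92
tool_pos: [0.4585, 0.0727, 0.1774]
tool_rot: [0.0, -3.134, 0.0]
contact_force: [0.9, -0.7, 0.7]
opening: 0.0635
grip_force: 0.0
```

```bash
python3 - <<'E'
from h import *
go(.461,.073,.028)
E
```

```text
shift [-0.25  0.03 -0.53] turn [-0.    -0.007  0.   ] t 4.9167 open 0.0635
```

Request:
arm_command:
  plan:
    - [[-0.2,0,-0.8,0,-0.006,0],[-0.2,0,-0.8,0,-0.006,0],[-0.2,0,-0.8,0,-0.006,0]]

```text
t: 5.17
tool_pos: [0.4628, 0.073, 0.1894]
tool_rot: [-0.001, 3.134, -0.0]
contact_force: [0.0, 0.0, 0.3]
opening: 0.0641
grip_force: 0.0
```

Request:
arm_command:
  plan:
    - [[0,0,0,0,0,0],[0,0,0,0,0,0],[0,0,0,0,0,0],[0,0,0,0,0,0],[0,0,0,0,0,0],[0,0,0,0,0,0]]
  gripper: 1

```text
t: 5.67
tool_pos: [0.4618, 0.0729, 0.1876]
tool_rot: [-0.001, 3.139, -0.0]
contact_force: [-0.6, 0.8, 6.3]
opening: 0.0344
grip_force: 39.7
```

Request:
arm_command:
  plan:
    - [[0,0,-3,0,0,0],[0,0,-7,0,0,0],[-1,4,-8,0,0,0],[-2,8,-8,0,0,0],[-3,12,-8,0,0,0],[-4,15.1,-8,0,0,0],[-4,15.1,-8,0,0,0],[-4,15.1,-8,0,0,0],[-4,15.1,-8,0,0,0]]

```text
t: 6.42
tool_pos: [0.5008, 0.2236, 0.2661]
tool_rot: [-0.001, 3.141, -0.002]
contact_force: [-0.4, -0.0, -0.8]
opening: 0.034
grip_force: 40.3
```

```bash
python3 - <<'E'
from h import *
o=get_obs();z=o['tool_pos'][2]
for hh in (z-.150,):
    im=crown('scene',o['tool_pos'][:2],hh,.03)
hs=cv2.cvtColor(im,cv2.COLOR_BGR2HSV)
cv2.imwrite('pics/a3.png',cv2.resize(im[180:280,340:460],None,fx=5,fy=5,interpolation=cv2.INTER_CUBIC));go(.5005,.224,.04)
E
```

```text
scene 281 circ [0.503  0.2247] 0.0422 z 0.1108
shift [0.03 0.09 7.14] turn [-0.001  0.001 -0.   ] t 6.4667 open 0.0346
```

View pics/a3.png

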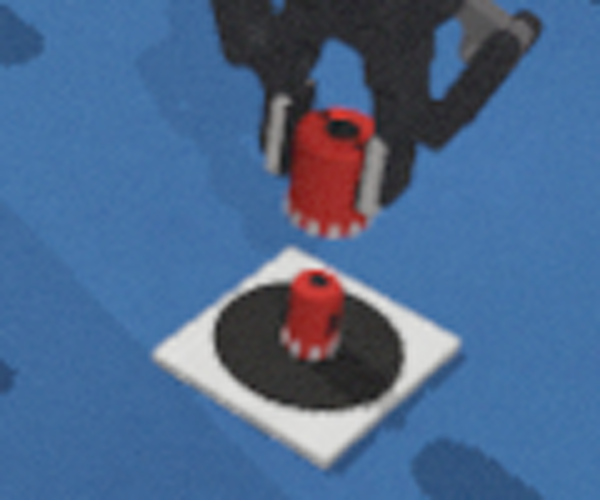

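saw22 stands upright on the pad at crop (315,315). saw35 hangs level above it at (335,175). Comparing their axes in the same camera.

```bash
python3 - <<'E'
from h import *
crown('scene',[.5,.224],.1195,.005);crown('scene',[.5,.224],.042,.006,.02);print(get_obs()['tool_pos'])
E
```

```text
scene 115 circ [0.5018 0.2241] 0.0378 z 0.1193
scene 52 circ [0.5013 0.2252] 0.0209 z 0.0412
[0.50087049 0.22276242 0.2663889 ]
```

Request:
arm_command:
  plan:
    - [[0,0.1,0.5,0,0,0],[0,0.1,1.8,0,0,0],[0,0.1,3,0,0,0],[0,0.1,4.2,0,0,0],[0,0.1,5.4,0,0,0],[0,0.1,6.4,0,0,0],[0,0.1,6.9,0,0,0],[0,0.1,7.0,0,0,0],[0,0.1,7.0,0,0,0],[0,0.1,7.0,0,0,0]]

```text
t: 7.4
tool_pos: [0.5014, 0.2249, 0.1966]
tool_rot: [-0.0, 3.139, -0.0]
contact_force: [-0.5, 0.6, -0.5]
opening: 0.0338
grip_force: 40.3
```

Request:
arm_command:
  plan:
    - [[0,0,0.1,0,0,0],[0,0,0.1,0,0,0],[0,0,0.1,0,0,0]]
  gripper: -0.4

```text
t: 7.65
tool_pos: [0.5014, 0.2248, 0.196]
tool_rot: [-0.0, 3.139, -0.0]
contact_force: [0.2, -0.7, 0.2]
opening: 0.0596
grip_force: 0.0
```

Request:
arm_command:
  plan:
    - [[0,0,-1,0,0,0],[0,0,-4,0,0,0],[0,0,-7,0,0,0],[0,0,-7,0,0,0]]

```text
t: 7.98
tool_pos: [0.5036, 0.2256, 0.2736]
tool_rot: [-0.001, 3.127, 0.005]
contact_force: [1.2, 0.6, 0.5]
opening: 0.0598
grip_force: 0.0
```

```bash
python3 - <<'E'
from h import *
crown('scene',[.5,.224],.049,.007);go(.4702,-.086,.11)
E
```

```text
scene 140 circ [0.5005 0.2257] 0.0339 z 0.0483
shift [  3.28 -31.14   0.53] turn [0.002 0.012 0.   ] t 8.0333 open 0.0596
```

Request:
arm_command:
  plan:
    - [[0.4,-3.9,0,0,0,0],[0.8,-7.8,0,0,0,0],[1.2,-11.7,0,0,0,0],[1.6,-15.6,0,0,0,0],[2,-19.5,0,0,0,0],[2.4,-23.4,0,0,0,0],[2.8,-27.3,0,0,0,0],[3.2,-31,0,0,0,0],[3.2,-31,0,0,0,0],[3.2,-31,0,0,0,0]]
  gripper: -1

```text
t: 8.87
tool_pos: [0.4687, -0.0867, 0.2654]
tool_rot: [0.006, 3.14, 0.0]
contact_force: [1.3, 0.3, -0.3]
opening: 0.0856
grip_force: 0.0
```

```bash
python3 - <<'E'
from h import *
go(.4702,-.086,.032)
E
```

```text
shift [-0.13  0.07  7.88] turn [ 0.     0.002 -0.004] t 8.8667 open 0.0856
```

Request:
arm_command:
  plan:
    - [[-0.1,0.1,2,0,0.001,-0.004],[-0.1,0.1,4,0,0.001,-0.004],[-0.1,0.1,6.2,0,0.001,-0.004],[-0.1,0.1,7.7,0,0.001,-0.004],[-0.1,0.1,7.7,0,0.001,-0.004],[-0.1,0.1,7.7,0,0.001,-0.004]]

```text
t: 9.37
tool_pos: [0.47, -0.0828, 0.1878]
tool_rot: [0.009, -3.14, -0.001]
contact_force: [-1.1, -0.5, 0.2]
opening: 0.0853
grip_force: 0.0
```

Request:
arm_command:
  plan:
    - [[0,0,0,0,0,0],[0,0,0,0,0,0],[0,0,0,0,0,0],[0,0,0,0,0,0],[0,0,0,0,0,0],[0,0,0,0,0,0]]
  gripper: 1

```text
t: 9.87
tool_pos: [0.4713, -0.0845, 0.1906]
tool_rot: [-0.006, 3.137, -0.001]
contact_force: [-0.5, 1.8, 6.3]
opening: 0.047
grip_force: 41.4
```

Request:
arm_command:
  plan:
    - [[0,0,-3,0,0,0],[0,0,-6,0,0,0],[0,0,-9,0,0,0],[0,0,-9,0,0,0]]

```text
t: 10.2
tool_pos: [0.4725, -0.0849, 0.2859]
tool_rot: [-0.006, 3.128, -0.007]
contact_force: [1.8, -0.6, 0.3]
opening: 0.0468
grip_force: 41.8
```

```bash
python3 - <<'E'
from h import *
go(.5005,.224,.12)
E
```

```text
shift [-2.92 30.89  1.03] turn [-0.004  0.013  0.004] t 10.2 open 0.0468
```

Request:
arm_command:
  plan:
    - [[-0.4,3.9,0,0,0,0],[-0.8,7.8,0,0,0,0],[-1.2,11.7,0,0,0,0],[-1.6,15.6,0,0,0,0],[-2,19.5,0,0,0,0],[-2.4,23.4,0,0,0,0],[-2.8,27.3,0,0,0,0],[-2.8,30.9,0.5,0,0,0],[-2.8,30.9,0.5,0,0,0],[-2.8,30.9,0.5,0,0,0],[-2.8,30.9,0.5,0,0,0]]

```text
t: 11.12
tool_pos: [0.4967, 0.2248, 0.273]
tool_rot: [-0.007, 3.141, -0.002]
contact_force: [0.1, 0.0, -1.0]
opening: 0.047
grip_force: 42.0
```

```bash
python3 - <<'E'
from h import *
o=get_obs();z=o['tool_pos'][2]-.1906
crown('scene',[.5,.224],z+.048,.005);crown('scene',[.5,.224],.049,.006,.03);go(.5005,.224,.008+.1906-tcp_to_grasp)
print(get_obs()['tool_pos'])
E
```

```text
scene 241 circ [0.4969 0.2266] 0.0521 z 0.1303
scene 132 circ [0.501  0.2254] 0.0332 z 0.0486
shift [-0.34  0.01  7.49] turn [-0.001  0.001  0.003] t 11.2167 open 0.0464
[0.49697431 0.22396183 0.27349179]
```

Request:
arm_command:
  plan:
    - [[-0.4,0,0.5,0,0,0.003],[-0.4,0,1.8,0,0,0.003],[-0.4,0,3,0,0,0.003],[-0.4,0,4.2,0,0,0.003],[-0.4,0,5.4,0,0,0.003],[-0.4,0,6.6,0,0,0.003],[-0.4,0,7.3,0,0,0.003],[-0.4,0,7.4,0,0,0.003],[-0.4,0,7.4,0,0,0.003],[-0.4,0,7.4,0,0,0.003]]

```text
t: 12.05
tool_pos: [0.5011, 0.225, 0.1994]
tool_rot: [-0.002, 3.14, -0.001]
contact_force: [-0.3, 0.1, -0.1]
opening: 0.0471
grip_force: 42.0
```

Request:
arm_command:
  plan:
    - [[0,0,0.1,0,0,0],[0,0,0.1,0,0,0],[0,0,0.1,0,0,0],[0,0,0.1,0,0,0]]
  gripper: -0.9

```text
t: 12.38
tool_pos: [0.5012, 0.225, 0.199]
tool_rot: [-0.002, 3.14, -0.0]
contact_force: [-0.6, -0.5, 0.4]
opening: 0.0813
grip_force: 0.0
```

Request:
arm_command:
  plan:
    - [[0,0,-1,0,0,0],[0,0,-4,0,0,0],[0,0,-7,0,0,0],[0,0,-7,0,0,0]]

```text
t: 12.72
tool_pos: [0.5034, 0.2257, 0.2766]
tool_rot: [-0.002, 3.128, 0.005]
contact_force: [1.3, 1.2, 0.7]
opening: 0.0812
grip_force: 0.0
```

```bash
python3 - <<'E'
from h import *
crown('scene',[.5,.224],.056,.007);go(.4466,.3815,.12)
E
```

```text
scene 276 circ [0.4997 0.2258] 0.0481 z 0.0558
shift [ 5.59 15.61 -0.08] turn [0.002 0.01  0.001] t 12.7667 open 0.0814
```

Request:
arm_command:
  plan:
    - [[1.4,3.8,0,0,0,0],[2.8,7.6,0,0,0,0],[4.2,11.4,0,0,0,0],[5.5,15.5,0,0,0,0],[5.5,15.5,0,0,0,0],[5.5,15.5,0,0,0,0],[5.5,15.5,0,0,0,0]]
  gripper: -1

```text
t: 13.35
tool_pos: [0.4455, 0.3798, 0.268]
tool_rot: [-0.003, 3.141, -0.002]
contact_force: [-0.1, -0.1, 1.0]
opening: 0.0855
grip_force: 0.0
```

```bash
python3 - <<'E'
from h import *
go(.4466,.3815,.037)
E
```

```text
shift [-0.11  0.18  7.63] turn [-0.001  0.001  0.002] t 13.35 open 0.0855
```

Request:
arm_command:
  plan:
    - [[-0.1,0.2,2,0,0,0],[-0.1,0.2,4,0,0,0],[-0.1,0.2,6.2,0,0,0],[-0.1,0.2,7.5,0,0,0],[-0.1,0.2,7.5,0,0,0],[-0.1,0.2,7.5,0,0,0]]

```text
t: 13.85
tool_pos: [0.4471, 0.3808, 0.1929]
tool_rot: [-0.0, -3.141, 0.002]
contact_force: [0.8, 0.1, -0.3]
opening: 0.0853
grip_force: 0.0
```

Request:
arm_command:
  plan:
    - [[0,0,0,0,0,0],[0,0,0,0,0,0],[0,0,0,0,0,0],[0,0,0,0,0,0],[0,0,0,0,0,0],[0,0,0,0,0,0]]
  gripper: 1

```text
t: 14.35
tool_pos: [0.4479, 0.3824, 0.1959]
tool_rot: [-0.002, 3.137, 0.002]
contact_force: [0.2, -1.1, 6.8]
opening: 0.0608
grip_force: 44.0
```

Request:
arm_command:
  plan:
    - [[0,0,-3,0,0,0],[0,0,-6,0,0,0],[0,0,-9,0,0,0],[0,0,-9,0,0,0]]

```text
t: 14.68
tool_pos: [0.4485, 0.3832, 0.2912]
tool_rot: [-0.002, 3.13, 0.01]
contact_force: [0.6, 0.5, -0.4]
opening: 0.0611
grip_force: 44.3
```

```bash
python3 - <<'E'
from h import *
go(.5005,.2245,.12)
E
```

```text
shift [ -5.16 -15.89   1.61] turn [0.006 0.011 0.001] t 14.6833 open 0.0611
```

Request:
arm_command:
  plan:
    - [[-1.3,-4,0,0,0,0],[-2.6,-8,0,0,0,0],[-3.9,-12,0,0,0,0],[-5.1,-15.8,0,0,0,0],[-5.1,-15.8,0,0,0,0],[-5.1,-15.8,0,0,0,0],[-5.1,-15.8,0,0,0,0]]

```text
t: 15.27
tool_pos: [0.4977, 0.224, 0.2832]
tool_rot: [-0.001, 3.141, 0.0]
contact_force: [-1.5, -0.0, -1.1]
opening: 0.0606
grip_force: 44.4
```

```bash
python3 - <<'E'
from h import *
o=get_obs();z=o['tool_pos'][2]-.1959
im=crown('scene',[.5,.224],z+.055,.005);crown('scene',[.5,.224],.056,.006,.035)
print(get_obs()['tool_pos']);go(.5005,.2245,.008+.1959-tcp_to_grasp)
cv2.imwrite('pics/a4.png',cv2.resize(im[160:290,330:480],None,fx=4,fy=4,interpolation=cv2.INTER_CUBIC))
E
```

```text
scene 411 circ [0.4965 0.2254] 0.0639 z 0.1423
scene 245 circ [0.5001 0.225 ] 0.0472 z 0.0557
[0.49747796 0.22497281 0.28338211]
shift [-0.3  -0.05  7.95] turn [-0.     0.001  0.003] t 15.3667 open 0.0607
```

View pics/a4.png

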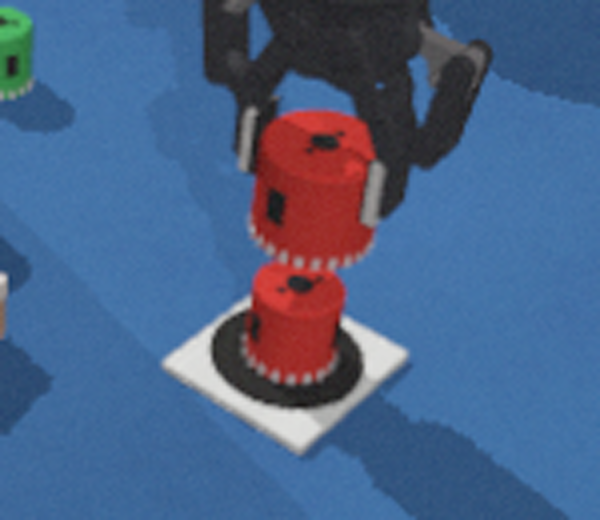

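saw48 stands on the pad at (290,330) in the crop. saw62 hangs level above it at (315,190), about 3–4 mm short in x, so I'll correct that while lowering.

Request:
arm_command:
  plan:
    - [[-0.3,0,0.5,0,0,0.002],[-0.3,0,1.8,0,0,0.002],[-0.3,0,3,0,0,0.002],[-0.3,0,4.2,0,0,0.002],[-0.3,0,5.4,0,0,0.002],[-0.3,0,6.6,0,0,0.002],[-0.3,0,7.6,0,0,0.002],[-0.3,0,7.9,0,0,0.002],[-0.3,0,7.9,0,0,0.002],[-0.3,0,7.9,0,0,0.002]]

```text
t: 16.2
tool_pos: [0.5012, 0.2239, 0.2043]
tool_rot: [0.001, 3.14, -0.0]
contact_force: [-0.2, -0.0, -0.7]
opening: 0.0606
grip_force: 44.5
```

Request:
arm_command:
  plan:
    - [[0,0,0,0,0,0],[0,0,0,0,0,0],[0,0,0,0,0,0],[0,0,0,0,0,0]]
  gripper: -1

```text
t: 16.53
tool_pos: [0.5012, 0.2239, 0.205]
tool_rot: [0.001, 3.14, -0.0]
contact_force: [0.3, 0.4, 0.1]
opening: 0.0855
grip_force: 0.0
```

Request:
arm_command:
  plan:
    - [[0,0,-1,0,0,0],[0,0,-4,0,0,0],[0,0,-7,0,0,0],[0,0,-7,0,0,0]]

```text
t: 16.87
tool_pos: [0.5033, 0.2247, 0.2825]
tool_rot: [0.001, 3.128, 0.005]
contact_force: [1.7, 0.3, 0.8]
opening: 0.0855
grip_force: 0.0
```

```bash
python3 - <<'E'
from h import *
crown('scene',[.5,.224],.063,.007);go(.605,-.066,.12,116)
# arbor body by colour: dark grey pixels between shank and drill in each view
for n,s in(('top',(334,165)),('scene',(273,216))):
    im=np.load(n+'0.npz')['im'];v=cv2.cvtColor(im,cv2.COLOR_BGR2HSV)
    nb=~((v[...,0]>95)&(v[...,0]<130)&(v[...,1]>90));mm=np.zeros_like(nb);mm[s[1]-20:s[1]+20,s[0]-15:s[0]+15]=1
    b=nb&mm&(v[...,2]<120)&(v[...,1]<110);yx=np.argwhere(b);print(n,len(yx),yx.mean(0)[::-1],onplane(n,[yx.mean(0)[::-1]],.018 if n=='top' else .013))
E
```

```text
scene 459 circ [0.4988 0.2253] 0.0617 z 0.0628
shift [-10.25 -29.04   0.57] turn [-0.     0.011 -0.455] t 16.9167 open 0.0855
top 9 [331.44444444 165.        ] [[ 0.60393568 -0.05722394  0.018     ]]
scene 117 [272.47008547 215.53846154] [[ 0.60391192 -0.0676339   0.013     ]]
```

Request:
arm_command:
  plan:
    - [[-1.3,-3.7,0,0,0,0],[-2.6,-7.4,0,0,0,-0.1],[-3.9,-11.1,0,0,0,-0.2],[-5.2,-14.8,0,0,0,-0.3],[-6.5,-18.5,0,0,0,-0.4],[-7.8,-22.2,0,0,0,-0.455],[-9.1,-25.9,0,0,0,-0.455],[-10.2,-29.1,0,0,0,-0.455],[-10.2,-29.1,0,0,0,-0.455],[-10.2,-29.1,0,0,0,-0.455],[-10.2,-29.1,0,0,0,-0.455]]
  gripper: -0.2

```text
t: 17.83
tool_pos: [0.6023, -0.0668, 0.2742]
tool_rot: [0.707, -3.061, -0.001]
contact_force: [-0.5, 0.4, 0.5]
opening: 0.0515
grip_force: 0.0
```

```bash
python3 - <<'E'
from h import *
im,d=get_image('scene');go(.604,-.067,.021,116)
cv2.imwrite('pics/a5.png',cv2.resize(im[140:250,210:340],None,fx=5,fy=5,interpolation=cv2.INTER_CUBIC))
E
```

```text
shift [-0.12 -0.15  9.86] turn [0.    0.    0.001] t 17.8833 open 0.0514
```

View pics/a5.png

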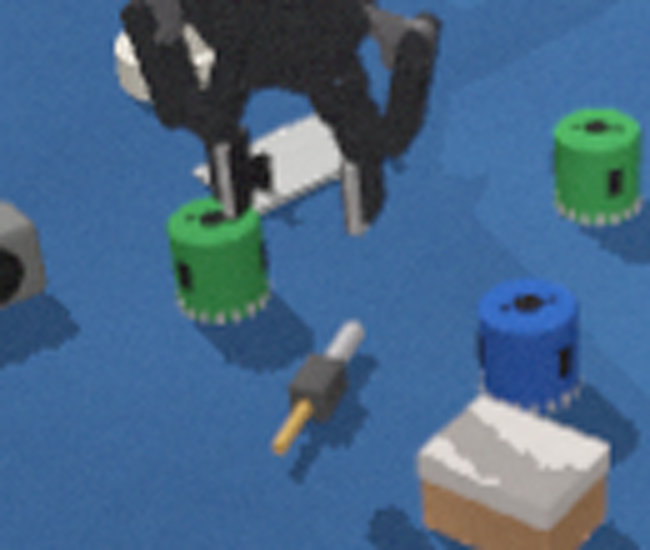

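The pads straddle the arbor body at crop (318,385), clear of the green saw at (218,260) and the blue one. Descending.

Request:
arm_command:
  plan:
    - [[-0.1,-0.1,2.5,0,0,0],[-0.1,-0.1,5,0,0,0],[-0.1,-0.1,7.5,0,0,0],[-0.1,-0.1,9.4,0,0,0],[-0.1,-0.1,9.6,0,0,0],[-0.1,-0.1,9.6,0,0,0],[-0.1,-0.1,9.6,0,0,0]]

```text
t: 18.47
tool_pos: [0.6046, -0.0668, 0.1801]
tool_rot: [-0.709, 3.058, -0.002]
contact_force: [-0.7, 0.3, 0.7]
opening: 0.0517
grip_force: 0.0
```

Request:
arm_command:
  plan:
    - [[0,0,0,0,0,0],[0,0,0,0,0,0],[0,0,0,0,0,0],[0,0,0,0,0,0],[0,0,0,0,0,0],[0,0,0,0,0,0]]
  gripper: 1

```text
t: 18.97
tool_pos: [0.6052, -0.0678, 0.181]
tool_rot: [-0.706, 3.057, -0.002]
contact_force: [-1.5, 1.2, 6.3]
opening: 0.0187
grip_force: 41.0
```

Request:
arm_command:
  plan:
    - [[0,0,-3,0,0,0],[0,0,-7,0,0,0],[0,0,-10,0,0,0],[0,0,-10,0,0,0],[0,0,-10,0,0,0]]

```text
t: 19.38
tool_pos: [0.6049, -0.0679, 0.2819]
tool_rot: [-0.706, 3.055, -0.005]
contact_force: [-0.5, -0.4, -1.6]
opening: 0.0191
grip_force: 40.1
```

```bash
python3 - <<'E'
from h import *
go(.4555,-.2405,.12,86)
E
```

```text
shift [21.   -8.95  0.65] turn [-0.003  0.006  0.524] t 19.3833 open 0.0191
```

Request:
arm_command:
  plan:
    - [[3.5,-1.5,0,0,0,0],[7,-3,0,0,0,0.1],[10.5,-4.5,0,0,0,0.2],[14,-6,0,0,0,0.3],[17.5,-7.5,0,0,0,0.4],[21,-8.9,0.5,0,0,0.524],[21,-8.9,0.5,0,0,0.524],[21,-8.9,0.5,0,0,0.524],[21,-8.9,0.5,0,0,0.524]]

```text
t: 20.13
tool_pos: [0.4539, -0.2395, 0.2722]
tool_rot: [-0.11, -3.139, -0.003]
contact_force: [0.8, 0.7, -2.0]
opening: 0.0189
grip_force: 40.1
```

```bash
python3 - <<'E'
from h import *
im,d=get_image('scene');go(.4555,-.2405,.187-tcp_to_grasp,86)
cv2.imwrite('pics/a6.png',cv2.resize(im[110:200,220:340],None,fx=6,fy=6,interpolation=cv2.INTER_CUBIC))
E
```

```text
shift [-0.12 -0.14  8.56] turn [ 0.001 -0.     0.001] t 20.1833 open 0.019
```

View pics/a6.png

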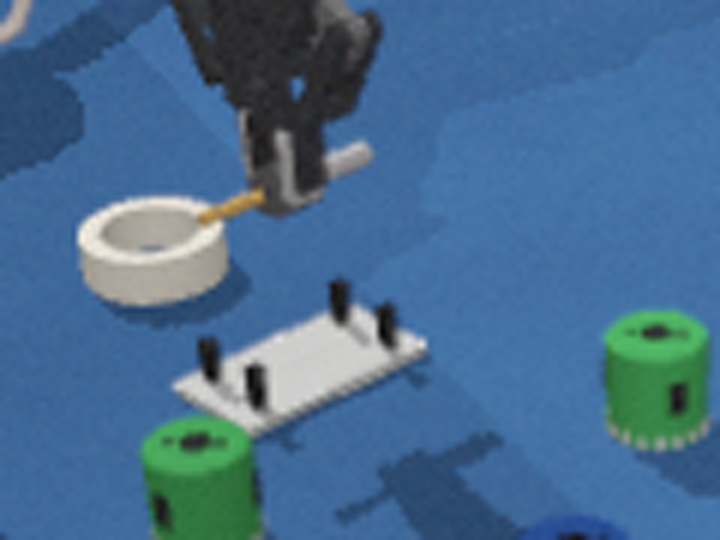

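The arbor hangs level and parallel to the rest, with its body at crop (285,190). The rest's posts are at (208,360), (256,385), (340,300) and (387,325). Lowering.

Request:
arm_command:
  plan:
    - [[-0.1,-0.1,2,0,0,0],[-0.1,-0.1,4,0,0,0],[-0.1,-0.1,6,0,0,0],[-0.1,-0.1,7.3,0,0,0],[-0.1,-0.1,8,0,0,0],[-0.1,-0.1,8.4,0,0,0],[-0.1,-0.1,8.5,0,0,0],[-0.1,-0.1,8.5,0,0,0]]

```text
t: 20.85
tool_pos: [0.456, -0.2406, 0.1893]
tool_rot: [0.108, 3.138, -0.001]
contact_force: [0.8, -0.4, -0.7]
opening: 0.0186
grip_force: 40.1
```

```bash
python3 - <<'E'
from h import *
im,d=get_image('scene')
cv2.imwrite('pics/a7.png',cv2.resize(im[110:200,220:340],None,fx=6,fy=6,interpolation=cv2.INTER_CUBIC))
E
```

```text
(no output)
```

View pics/a7.png

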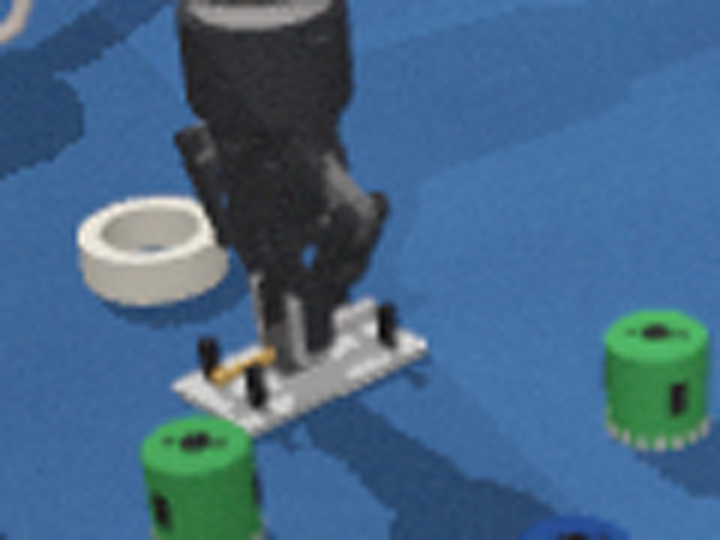

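The drill lies between the far-left pair of posts (208,358)/(256,385) and the body is mid-rest at (290,345). Lowering 1 mm more, then opening and lifting.

Request:
arm_command:
  plan:
    - [[0,0,0.1,0,0,0],[0,0,0.1,0,0,0]]

```text
t: 21.07
tool_pos: [0.4558, -0.241, 0.1887]
tool_rot: [0.109, 3.137, -0.002]
contact_force: [0.6, 0.2, -1.1]
opening: 0.0188
grip_force: 40.1
```

Request:
arm_command:
  plan:
    - [[0,0,0,0,0,0],[0,0,0,0,0,0],[0,0,0,0,0,0],[0,0,0,0,0,0]]
  gripper: 0.05

```text
t: 21.4
tool_pos: [0.4556, -0.2409, 0.1881]
tool_rot: [0.11, 3.138, -0.001]
contact_force: [-0.0, -0.8, 0.1]
opening: 0.0406
grip_force: 0.0
```

Request:
arm_command:
  plan:
    - [[0,0,-2,0,0,0],[0,0,-6,0,0,0],[0,0,-10,0,0,0],[0,0,-14,0,0,0],[0,0,-18,0,0,0],[8,0,-18,0,0,0],[12,0,-18,0,0,0],[12,0,-18,0,0,0],[12,0,-18,0,0,0],[12,0,-18,0,0,0]]

```text
t: 22.23
tool_pos: [0.3343, -0.2321, 0.3678]
tool_rot: [0.113, 3.137, -0.002]
contact_force: [1.0, -0.5, 0.4]
opening: 0.0406
grip_force: 0.0
```

```bash
python3 - <<'E'
from h import *
im,d=get_image('scene');crown('scene',[.5,.224],.063,.007)
P=pts('scene',d);k=(np.linalg.norm(P[...,:2]-[.4555,-.2405],axis=-1)<.02);q=P[k];z=q[:,2]
hs=cv2.cvtColor(im,cv2.COLOR_BGR2HSV)[k];b=(z>.014)&(z<.04)&(hs[:,2]<120);print('body',b.sum(),q[b].mean(0),np.percentile(z[b],90))
a=cv2.resize(im[130:190,230:310],None,fx=7,fy=7,interpolation=cv2.INTER_CUBIC)
cv2.imwrite('pics/a8.png',a);cv2.imwrite('pics/a9.png',im)
E
```

```text
scene 463 circ [0.4989 0.2243] 0.0613 z 0.0627
body 63 [ 0.4602603  -0.23578888  0.02255612] 0.026341922067735623
```

View pics/a8.png

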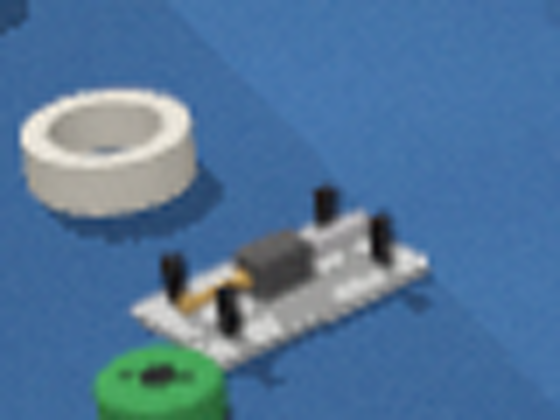

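View pics/a9.png

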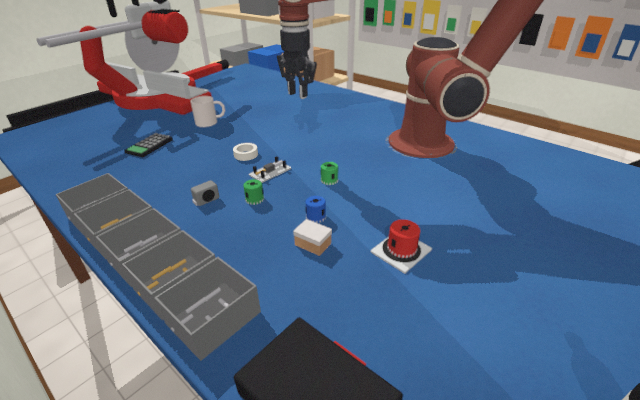

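The crop shows the arbor body centred, with its top at (275,257) and the middle of the four post tops at (277,257). It lies flat at z≈0.026 on top. The full view shows the nested stack on the pad at (403,240), with the bystanders unmoved and the gripper clear.

```bash
python3 -c "
from h import *
print(finish_job())"
```

```text
the job is handed in; nothing more can be done
None
```

I handed in the job at about 22 s of the 125 s: the four red saws stand nested on the pad and the arbor lies centred on its rest, with the bystanders and look-alikes unmoved in the last picture (no verdict was returned).

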